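# Clamp a print head in the cam-lock fixture

## Robot

A 6-joint arm with a two-finger parallel gripper is mounted at the origin on a cart in front of the work surface, level with it; the furniture and walls round the work are solid. World frame = base frame: x ahead of the robot, y to its left, z up, the work surface at z = 0. Lengths are in mm, angles in rad, forces in N, time in s.
With the tool pointing down it reaches from about 350 to 875 mm from the base axis. Payload 4.2 kg.
Tool frame: the origin (TCP) lies midway between the tips of the shut fingers; the grasp point (between the pads) lies 19 mm behind it; z points along the fingers, y is the line along which they close (so a half turn about z gives the same grasp; the last joint's range is limited). The gripper opens to 85 mm and grips with 20 to 120 N. Pads are 22 mm wide; open, the fingers measure 114 mm over their backs; the gripper's body (76 mm by 85 mm) begins 54 mm behind the grasp point. The pads swing forward as they close: fully open they stand 13 mm farther back than shut.
Start: joints at [-0.901, 0.385, 0.008, 0, -1.194, -0.259], TCP at [249.602, -572.973, 231.312] pointing down, gripper open.
Joint ranges: [-3.14, 3.14], [-1.21, 2.06], [-1.07, 1.41], [-3.16, 2.05], [-2.99, -0.16], [-3.1, 3.1]. Speed limits (rad/s): [2.79, 2.79, 3.14, 3.14, 3.14, 3.14].

## Interface

Orientations are given as a unit quaternion [x, y, z, w].
In Python, from bench import read_state, get_image, job_done gives the robot as it stands.
- The arm moves only by the shell command python3 -m jog 'ROWS'. ROWS is JSON, a list of rows, each a list of 3 entries, a list of its own where there are three numbers: the shift along the world's x, y, z scaled (see below), then the turn, a rotation vector about the world's x, y, z scaled (see below), then the gripper's target within -1 to 1 (shut at 1, half-way at 0, fully open at -1). In form: [[[x, y, z], [wx, wy, wz], claw], ...]. A call has 1 to 20 rows; each row is the pose to reach, as a shift and turn from the pose commanded when the call began; what a row does not reach only later rows make up. The controller multiplies each number of a shift by 10 cm and each number of a turn by 120 degrees. A row lasts 1/10 s, in which the tool goes at most 50 mm and 8.59 degrees, less where a joint would pass 70% of its speed; a pose out of reach is approached as far as the arm can. A call with a number of a shift or a turn outside -1 to 1 is refused whole. A call with a gripper value outside its range is refused whole. The fingers move at their own pace and stop on an object; the grip force is fixed at half the most. Time passes only in rows, so rows that repeat a pose let the fingers close. It gives the time, the measured TCP pose, the force, the opening and the grip force at its end, in the units of the state.
- read_state(): the state, without advancing time (a new reading comes with each control period).
- get_image(name): name is "scene" or "side" or "wrist"; returns a dict with "frame" (384x512x3 uint8, red, green, blue), "range_z" (384x512 float32, mm along the optical axis (not along the pixel's ray), 0 where there is no reading), "fx", "fy", "cx", "cy" (pixels), "R" (3x3) and "t" (3): a world point X has camera coordinates R X + t. Camera axes: x right, y down, z forward; pixel columns grow to the right and rows downward; lengths in mm; the calibration is good to about 2 mm. A picture is of the moment at which its call begins.
- job_done(): hands the job in; it is judged then, once.
The state is a dict: "clock": time; "joints": joint angles; "joint_vel": joint speeds; "joint_efforts": joint torques, N m; "position": TCP position; "ee_rot": TCP orientation; "contact_force": force on the tool from outside, world axes, zero at the start; "wrist_torque": the same for the moment, N m; "gripper_width": finger opening in mm; "grasp_force": force on a finger pad.
Only numpy, scipy, OpenCV 4.12 (cv2) and the standard library are available. Lean on these libraries where they do the work, as an engineer would, in place of code of your own. Each camera call takes 0.05 s, during which the arm holds its last target. There are 200 camera calls.

## Task

Lay the print head down flat in the open nest of the cam-clamp fixture, lengthways between the grey housing and the steel jaw, and let go of it without pressing it down hard. Then turn the bar knob on the housing clockwise, gripping it lightly, until you feel the sprung follower drop into its notch and the jaw snaps shut on the head, and leave it clamped there; turned on too far, the cam pushes the jaw open again. Leave the things lying around where they are.

Things in the scene. Friction and masses are not known exactly. Their poses are not given: they have to be found in the camera images.
- fixture: Cam-clamp fixture, fixed to the bench: aluminium base plate 166 x 70 x 12 mm (x -34 to 132 mm); on it a grey housing block 68 x 66 mm, top at 52 mm, carrying the knob; beside it the nest, then a steel jaw. Origin: on the bench under the knob's axis; x runs from the knob to the nest and jaw, y across, z up. Does not move.
- nest (a point): Centre of the open nest (fixture x 74.5 mm, y 0), on the two ledges 22 mm above the bench on which the head rests; axes as the fixture's. The nest is 69 mm long, from the housing face to the open jaw. Set the head's origin here, its y axis along the fixture's x axis, either way round.
- nest_lip (a point): Top of one of four steel corner lips guiding the head's long sides: x 41 to 53 and 93 to 105 mm of the fixture, inner faces at y = +-24.7 mm, tops 33 mm above the bench and flared outward. Between them (x 53 to 93 mm) fingers have room beside the head down to the base plate at 12 mm.
- datum (a point): Point on the housing face that bounds the nest (fixture x 40 mm, 37 mm above the bench), against which the closing jaw slides the head; axes as the fixture's.
- print_head: Removed printer print head, black block with a pale top, body 44 x 64 x 34 mm (its trim 46 x 68 x 35), 90 to 145 g. Origin: centre of the underside; x along the 44 mm width, y along the 64 mm length, z up. Grasp it across its 44 mm width at mid length. A lamp arm slants above it and a printer stands to its right: keep the tool low here (lift it 50 to 60 mm).
- cam_knob: Black bar knob on the housing: round skirt 48 mm across, its underside 53.5 mm above the bench, with an upright bar 46 long, 14 thick, from 62 to 93 mm above the bench. Origin: on the axis, underside of the skirt; x along the bar (white line on the +x half), z up. At the start x points 0 to 0.15 rad clockwise of the fixture's x. Turns clockwise from above, to 2.05 rad.
- knob_grip (a point): On the knob's axis, 81 mm above the bench: where the point between the finger pads should be to grip the bar across its 14 mm thickness; axes as the knob's. A grip of 20 to 30 N carries the turn; more than 45 N is too much for the knob.
- jaw: Dark steel jaw 12 x 36 mm, 13 to 45 mm above the bench, at the nest's far end, one piece with the sprung follower on the cam; slides only along the fixture's x. Origin: at the fixture's origin while the cam holds it open; 5 mm toward the fixture's -x when closed on the head, 7 mm when closed on an empty nest. Its spring shuts it with 14 to 16 N.
- flux_vial: Bystander: small brown flux bottle, 25 mm wide, 54 mm high; origin at its underside.
- gear: Bystander: flat white gear, 36 mm across, 11 mm high; origin at its underside.
- feed_roller: Bystander: black rubber paper feed roller with shaft, 20 x 52 mm, lying; origin at its underside.
- driver: Bystander: small blue-and-black screwdriver, 144 mm long, lying; origin at its underside.
- solder_reel: Bystander: reel of solder wire, 64 x 54 x 42 mm; origin at its underside.
- multimeter: Bystander: green multimeter, 92 x 190 x 46 mm, lying; origin at its underside.
- cam_axis (a point): Housing top, knob axis. The cam inside has a hidden angle: the follower starts to drop 0.2 to 1.25 rad clockwise of the start. Before, the twist about z on the tool is within +-0.25 N m; over the drop (0.2 rad) the knob pulls ahead, -0.1 to -0.5; then about 0.1 rad of free play at 0; then it resists with +0.2 to +0.4 as the jaw reopens, fully 0.6 rad on. In (or turned back to) the play it stays.

How it is judged (in metres and radians):
On the way, in this order (a step that is already met when the one before it is completed fails the run):
1. The print head lies flat in the nest between housing and open jaw, released (x of print_head in the frame of fixture between 0.069 and 0.08 m and y of print_head in the frame of fixture between -0.005 and 0.005 m and z of print_head in the frame of fixture between 0.019 and 0.0255 m and angle between print_head's own z axis and vertical below 0.06 rad and angle between the y axis of print_head and the x axis of fixture, either way round below 0.1 rad and contact force between the fingers and print_head below 0.1 N and x of jaw in the frame of fixture above -0.002 m), for 0.2 s.
2. The follower has dropped into the notch and the jaw presses on the head (x of print_head in the frame of fixture between 0.069 and 0.08 m and y of print_head in the frame of fixture between -0.005 and 0.005 m and z of print_head in the frame of fixture between 0.019 and 0.0255 m and angle between print_head's own z axis and vertical below 0.06 rad and angle between the y axis of print_head and the x axis of fixture, either way round below 0.1 rad and x of jaw in the frame of fixture below -0.0043 m and contact force between jaw and print_head above 3 N), for 0.2 s.
At the end, for the whole second after the job is handed in: The print head lies flat in the nest (within 5 mm across, 0.1 rad), at most 2.5 mm from the housing face, the jaw has closed by more than 4.3 mm (its full travel onto the head is 5 mm, so the cam is not reopening it) and presses the head with more than 3 N; head and knob are released and at rest (all of step 2 and x of print_head in the frame of fixture below 0.0745 m and contact force between the fingers and print_head below 0.1 N and contact force between the fingers and cam_knob below 0.1 N and linear speed of print_head below 0.01 m/s); the robot touches nothing.
It fails at once if the print head is pressed onto the fixture with more than 80 N (contact force between print_head and fixture above 80 N).
It fails at once if the knob is gripped or wrenched with more than 100 N in all (contact force between the fingers and cam_knob above 100 N).
It fails at once if a bystander is moved by more than 25 mm (distance of any of flux_vial, gear, feed_roller, driver, solder_reel, multimeter from where it was at the start of the episode above 0.025 m).
It also fails if it takes over 64 s, if anything falls off the work surface, if the arm or the gripper's body presses on something with over 40 N, if the wrist force passes 120 N, or if a joint passes its speed limit or range.

## Working session

There is one attempt and no reset: what is moved stays moved. The work goes in short steps, Python scripts to look and compute and a shell command to move; the robot and the scene stay as the last step left them, time stands still between calls to the robot, and variables do not carry over. Pictures are saved under pics/ and viewed, at most 10 in all, crops included, and the job is handed in when it is done.

```bash
mkdir -p pics; ls
python3 - <<'E'
from bench import *
import cv2,numpy as np
s=read_state();print({k:np.round(v,3).tolist() for k,v in s.items()})
for n in ["scene","side"]:
    g=get_image(n);cv2.imwrite(f"pics/{n}0.png",cv2.cvtColor(g["frame"],cv2.COLOR_RGB2BGR));np.savez(f"{n}0.npz",**g)
    print(n,g["fx"],g["cx"],g["cy"],(-g["R"].T@g["t"]).round(),g["R"].round(3).tolist(),(g["range_z"]>0).mean())
E
```

```text
pics
{'clock': 0.0, 'joints': [-0.901, 0.386, 0.007, -0.001, -1.194, -0.259], 'joint_vel': [0.001, -0.001, 0.0, -0.0, 0.0, 0.0], 'joint_efforts': [0.0, -39.229, 18.84, 4.186, -0.005, 0.0], 'position': [249.35, -572.454, 230.224], 'ee_rot': [-0.204, 0.979, 0.001, -0.0], 'contact_force': [0.662, 0.044, -0.065], 'wrist_torque': [0.023, 0.032, 0.027], 'grasp_force': 0.0, 'gripper_width': 85.38}
scene 453.63848408080196 263.2587479275985 194.01146764134282 [-231.  509.  793.] [[-0.573, -0.82, -0.006], [-0.492, 0.35, -0.797], [0.656, -0.454, -0.603]] 0.9959309895833334
side 371.4233963064127 249.86060654695683 195.93059316205657 [ 209. -885.  486.] [[0.941, -0.339, 0.001], [-0.139, -0.385, -0.912], [0.31, 0.858, -0.409]] 0.9958546956380209
```

View pics/scene0.png

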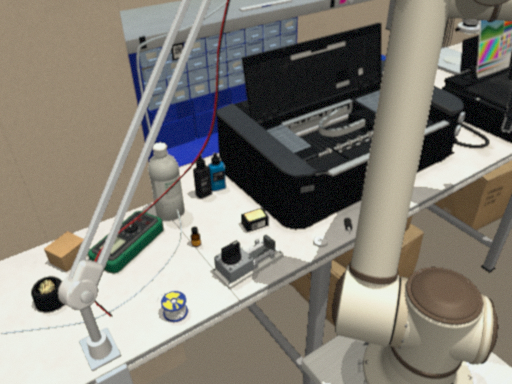

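View pics/side0.png

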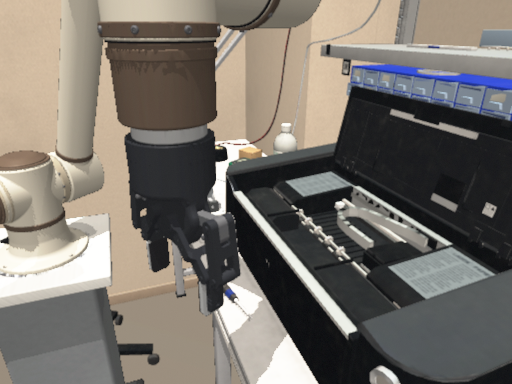

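The scene view shows the head at about (255,219), the fixture at (248,260) with its knob at (231,253), the vial at (195,238), and the gear and roller near (320,241) and (348,224). The side view is blocked by the arm. Next I get coarse positions from depth.

```bash
cat > h.py <<'E'
import numpy as np,cv2
from bench import *
def pts(g):
    z=g["range_z"].astype(float);v,u=np.indices(z.shape)
    P=np.stack([(u-g["cx"])/g["fx"]*z,(v-g["cy"])/g["fy"]*z,z],-1)
    return (P-g["t"])@g["R"]
def save(name,a):cv2.imwrite(name,cv2.cvtColor(a,cv2.COLOR_RGB2BGR))
E
python3 - <<'E'
from h import *
g=dict(np.load("scene0.npz"));P=pts(g)
for n,(u,v) in dict(head=(255,216),headfront=(260,225),knob=(231,248),jaw=(268,245),base=(225,276),vial=(195,240),gear=(320,241),roll=(348,224),reel=(174,303),prt=(250,195),prt2=(300,215),lampbase=(98,345),lampelbow=(82,287),lampA=(130,160),lampB=(160,90),lampC=(183,20),lampD=(190,90),meter=(125,240),bottle=(165,185)).items():print(n,P[v,u].round())
c=cv2.resize(g["frame"][190:320,140:340],None,fx=4,fy=4,interpolation=cv2.INTER_CUBIC);save("pics/c1.png",c)
# tall things near the work
m=(P[...,2]>60)&(P[...,0]>250)&(P[...,0]<700)&(P[...,1]>-400)&(P[...,1]<300)
for y in range(-400,300,50):
    q=P[m&(P[...,1]>=y)&(P[...,1]<y+50)]
    if len(q):print(y,len(q),q.min(0).round(),q.max(0).round())
E
```

```text
head [525.  12.  37.]
headfront [509.   8.  16.]
knob [410. 153.  92.]
jaw [423.  44.  31.]
base [404. 177.  22.]
vial [544. 179.  28.]
gear [373. -80.  15.]
roll [ 375. -177.   21.]
reel [385. 312.  41.]
prt [624. -37.  23.]
prt2 [441. -69.  59.]
lampbase [369. 476.  51.]
lampelbow [373. 467. 204.]
lampA [785. 227. 154.]
lampB [888.  77. 271.]
lampC [888. -15. 442.]
lampD [897. -17. 244.]
meter [630. 323.  40.]
bottle [676. 184. 120.]
-400 708 [ 271. -400.   86.] [ 700. -350.  554.]
-350 772 [ 250. -350.   86.] [ 700. -300.  571.]
-300 822 [ 250. -300.   60.] [ 697. -250.  580.]
-250 910 [ 428. -250.   60.] [ 700. -200.  158.]
-200 1261 [ 427. -200.   60.] [ 700. -150.  156.]
-150 716 [ 428. -150.   60.] [ 699. -100.  203.]
-100 2060 [ 419. -100.   60.] [700. -50. 203.]
-50 2538 [453. -50.  60.] [700.  -0. 544.]
0 310 [624.   0. 297.] [641.  50. 535.]
50 345 [576.  50. 215.] [630. 100. 562.]
100 877 [394. 100.  60.] [699. 150. 571.]
150 1820 [393. 150.  60.] [700. 200. 540.]
200 826 [493. 200.  61.] [700. 250. 491.]
250 748 [466. 250. 120.] [600. 300. 442.]
```

View pics/c1.png

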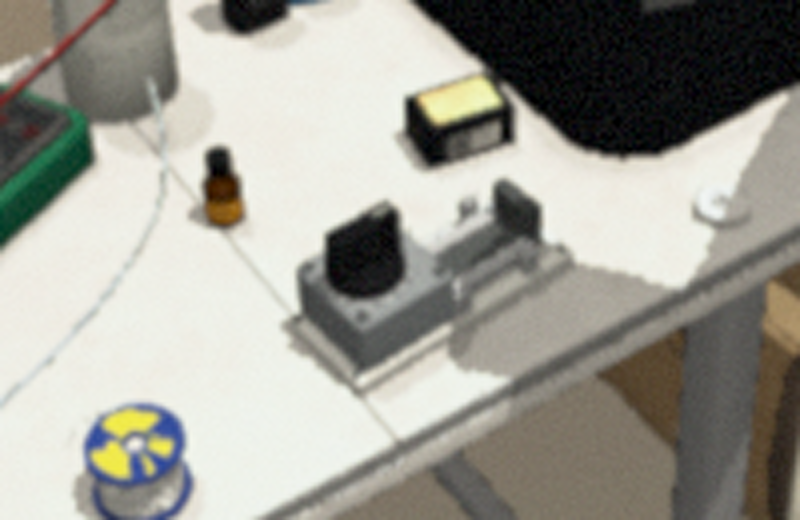

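Coarse positions: the head is at about (525,12), the knob at (412,152), and the jaw on the −y side. I'll bring the tool round at small radius, clear of the printer.

```bash
python3 -m jog '[[[0,0.3,0],[0,0,0],-1],[[0,0.65,0],[0,0,0],-1],[[0,1,0],[0,0,0],-1],[[0,1,0],[0,0,0],-1]]'
python3 -m jog '[[[0,0.3,0],[0,0,0],-1],[[0,0.65,0],[0,0,0],-1],[[0,1,0],[0,0,0],-1],[[0,1,0],[0,0,0],-1]]'
python3 -m jog '[[[0.1,0.3,0],[0,0,0],-1],[[0.25,0.65,0],[0,0,0],-1],[[0.4,1,0],[0,0,0],-1],[[0.4,1,0],[0,0,0],-1]]'
python3 -m jog '[[[0.2,0.3,0],[0,0,0],-1],[[0.4,0.65,0],[0,0,0],-1],[[0.6,1,0],[0,0,0],-1],[[0.6,1,0],[0,0,0],-1]]'
python3 -m jog '[[[0.15,0.3,0],[0,0,0],-1],[[0.3,0.65,0],[0,0,0],-1],[[0.4,1,0],[0,0,0],-1],[[0.4,1,0],[0,0,0],-1]]'
python3 -m jog '[[[0.1,0.3,0],[0,0,0],-1],[[0.2,0.65,0],[0,0,0],-1],[[0.3,1,0],[0,0,0],-1],[[0.3,1,0],[0,0,0],-1],[[0.3,1,0],[0,0,0],-1]]'
python3 - <<'E'
from h import *
s=read_state();print(s["clock"],s["position"],s["ee_rot"],s["joints"])
w=get_image("wrist");np.savez("w1.npz",**w);save("pics/w1.png",w["frame"])
g=get_image("scene");np.savez("s1.npz",**g)
print(w["fx"],(-w["R"].T@w["t"]).round(),w["R"].round(3).tolist())
E
```

```text
clock: 0.5
position: [248.8, -469.5, 231.3]
ee_rot: [-0.205, 0.979, 0.001, -0.0]
contact_force: [0.0, -0.2, 1.3]
gripper_width: 85.3
grasp_force: 0.0
clock: 0.9
position: [248.9, -370.4, 231.4]
ee_rot: [-0.205, 0.979, 0.001, 0.0]
contact_force: [1.0, -0.1, -0.6]
gripper_width: 85.7
grasp_force: 0.0
clock: 1.3
position: [291.2, -271.1, 231.6]
ee_rot: [-0.206, 0.978, -0.0, 0.001]
contact_force: [0.4, 0.1, 0.0]
gripper_width: 85.0
grasp_force: 0.0
clock: 1.7
position: [352.2, -171.2, 231.6]
ee_rot: [-0.206, 0.978, -0.0, 0.001]
contact_force: [0.4, -0.3, 0.3]
gripper_width: 85.6
grasp_force: 0.0
clock: 2.1
position: [391.4, -71.4, 231.4]
ee_rot: [-0.206, 0.979, -0.0, 0.0]
contact_force: [1.0, -1.2, -0.9]
gripper_width: 85.5
grasp_force: 0.0
clock: 2.6
position: [419.9, 26.4, 230.9]
ee_rot: [-0.204, 0.979, -0.0, -0.001]
contact_force: [-0.0, -0.5, -0.3]
gripper_width: 85.5
grasp_force: 0.0
2.6 [419.89319586  26.37124379 230.93116583] [-2.03899596e-01  9.78991553e-01 -2.17267177e-04 -6.68085228e-04] [ 4.52401295e-01  2.90928153e-02 -4.55903157e-01  1.06820534e-04
 -1.08720222e+00 -1.61256814e+00]
272.77159745317454 [344.  -7. 373.] [[-0.399, 0.917, -0.0], [0.867, 0.377, 0.325], [0.298, 0.13, -0.946]]
```

View pics/w1.png

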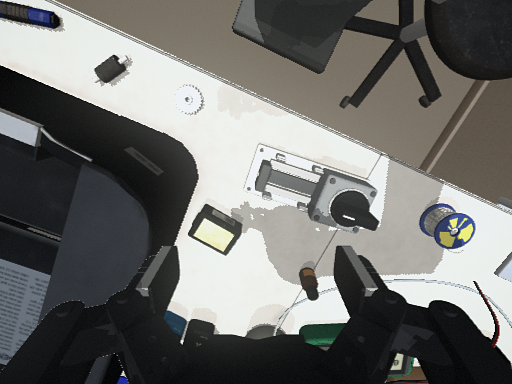

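The wrist view shows the head (pale top at (215,233)), the fixture base from (255,150) to (380,190), the knob at (350,212), the vial at (308,282), and the reel at (447,226). I measure the rectangles from depth in world xy.

```bash
cat >> h.py <<'E'
def rect(P,zlo,zhi,c,r,extra=None,lab=""):
    m=(P[...,2]>zlo)&(P[...,2]<zhi)&(np.hypot(P[...,0]-c[0],P[...,1]-c[1])<r)
    if extra is not None:m&=extra
    m=cv2.morphologyEx(m.astype(np.uint8),cv2.MORPH_OPEN,np.ones((2,2)))
    n,L,st,_=cv2.connectedComponentsWithStats(m);
    if n<2: print(lab,"none");return
    k=1+np.argmax(st[1:,4]);q=P[L==k][:,:2]
    R=cv2.minAreaRect(q.astype(np.float32));b=cv2.boxPoints(R)
    e=[b[1]-b[0],b[2]-b[1]];e=max(e,key=np.linalg.norm);a=np.arctan2(e[1],e[0])%np.pi
    print(lab,len(q),"c",np.round(R[0],1),"size",np.round(R[1],1),"long axis ang",round(a,3),"medz",np.median(P[L==k][:,2]).round(1))
    return R[0],a
E
python3 - <<'E'
from h import *
for f in ["w1","s1"]:
    g=dict(np.load(f+".npz"));P=pts(g);I=g["frame"].astype(int)
    print(f)
    rect(P,28,42,(525,12),60,lab="head top")
    rect(P,10,42,(525,12),60,lab="head all")
    pale=(I.min(-1)>110)|((I[...,0]>170)&(I[...,1]>170))
    rect(P,28,42,(525,12),60,pale,lab="label")
    rect(P,47,57,(412,150),60,lab="housing top")
    rect(P,62,100,(412,150),50,lab="bar")
    rect(P,84,100,(412,150),50,lab="bar top")
    rect(P,5,60,(425,110),120,lab="base")
    rect(P,38,50,(430,40),40,lab="jaw top")
    rect(P,3,9,(560,60),20,lab="bench?");q=P[(abs(P[...,0]-480)<15)&(abs(P[...,1]-80)<15)];print("bench z",np.median(q[:,2]) if len(q) else None)
E
```

```text
w1
head top 1317 c [462.   20.7] size [ 72.  231.3] long axis ang 3.071 medz 33.6
head all 1587 c [462.   20.6] size [ 73.2 230.9] long axis ang 3.065 medz 33.2
label 717 c [448.7  14.9] size [ 50.9 207.8] long axis ang 3.108 medz 34.1
housing top 1436 c [414.9 100.9] size [241.1  92.5] long axis ang 1.357 medz 51.0
bar 745 c [404.1 111.1] size [263.   31.9] long axis ang 1.222 medz 91.2
bar top 513 c [404.2 111. ] size [263.1  31.2] long axis ang 1.218 medz 92.0
base 5555 c [423.3  99.6] size [239.7 114.5] long axis ang 1.377 medz 21.3
jaw top 270 c [397.3  27.8] size [125.4  21.7] long axis ang 0.407 medz 43.6
bench? none
bench z -1.004433727859196
s1
head top 293 c [181.5 257. ] size [ 70.5 964.9] long axis ang 2.52 medz 34.4
head all 561 c [155.9 218.7] size [ 97.  963.3] long axis ang 2.598 medz 31.0
label 151 c [151.3 242.6] size [ 49.5 931.2] long axis ang 2.586 medz 35.2
housing top 315 c [410.8 138.4] size [85.2 59.8] long axis ang 1.553 medz 51.3
bar 266 c [143.  312.1] size [ 43.9 844.9] long axis ang 2.605 medz 79.4
bar top 128 c [142.6 311.6] size [ 40.9 844.9] long axis ang 2.607 medz 91.1
base 1663 c [153.3 309.3] size [162.4 851.6] long axis ang 2.474 medz 22.4
jaw top 70 c [425.5  23.7] size [32.8 41.3] long axis ang 1.642 medz 43.6
bench? none
bench z 0.03229409894157619
```

```bash
sed -i 's/m=cv2.morphologyEx(m.astype(np.uint8),cv2.MORPH_OPEN,np.ones((2,2)))/m0=m; m=cv2.morphologyEx(m.astype(np.uint8),cv2.MORPH_OPEN,np.ones((3,3)))*m0/' h.py
cat > m1.py <<'E'
from h import *
for f in ["w1","s1"]:
    g=dict(np.load(f+".npz"));P=pts(g);I=g["frame"].astype(int)
    print(f)
    rect(P,28,42,(525,12),60,lab="head top")
    rect(P,10,42,(525,12),60,lab="head all")
    pale=(I.min(-1)>110)|((I[...,0]>170)&(I[...,1]>170))
    rect(P,28,42,(525,12),60,pale,lab="label")
    rect(P,47,57,(412,150),60,lab="housing top")
    rect(P,62,100,(412,150),50,lab="bar")
    rect(P,84,100,(412,150),50,lab="bar top")
    rect(P,6,60,(425,110),120,lab="base")
    rect(P,38,50,(430,40),40,lab="jaw top")
E
python3 m1.py
```

```text
w1
head top 1315 c [532.3  10.8] size [64.  44.3] long axis ang 1.415 medz 33.6
head all 1585 c [531.8   9.9] size [66.  44.7] long axis ang 1.41 medz 33.2
label 711 c [532.7  10.4] size [48.5 32.9] long axis ang 1.402 medz 34.2
housing top 1419 c [418.3 145.8] size [65.7 67.4] long axis ang 1.669 medz 50.9
bar 743 c [417.4 151.6] size [14.4 45.9] long axis ang 1.674 medz 91.2
bar top 509 c [417.5 151.7] size [14.2 45.4] long axis ang 1.669 medz 92.0
base 5524 c [422.3 102.4] size [ 69.9 163.5] long axis ang 1.665 medz 21.2
jaw top 270 c [428.3  38.8] size [36.1 12. ] long axis ang 0.092 medz 43.7
s1
head top 286 c [530.3  10.2] size [64.6 45.7] long axis ang 1.401 medz 34.6
head all 550 c [527.2   0.9] size [87.4 59.4] long axis ang 1.5 medz 32.7
label 149 c [533.3   9.2] size [48.6 37.9] long axis ang 1.361 medz 35.3
housing top 304 c [415.1 146.6] size [65.5 69.7] long axis ang 1.611 medz 51.7
bar 264 c [415.3 151.7] size [16.2 46.8] long axis ang 1.677 medz 84.0
bar top 123 c [415.9 151.7] size [15.1 46.8] long axis ang 1.679 medz 92.7
base 1631 c [420.7 103.4] size [ 73.4 166. ] long axis ang 1.662 medz 23.7
jaw top 66 c [426.8  37.1] size [37.6 14.2] long axis ang 0.045 medz 44.0
```

The measurements agree with the given sizes:
- Head: centre (532,10.5), long axis at 1.410 rad.
- Fixture: origin about (417.5,151.4), x direction −1.476 rad.
- Nest: about (424.6,77.3).

I check clearances around the head before descending.

Run:
```python
from h import *
for f in ["w1","s1","scene0"]:
    P=pts(dict(np.load(f+".npz"))).reshape(-1,3)
    for lo,hi in [(40,80),(80,120),(120,170),(170,260),(260,500)]:
        q=P[(P[:,2]>lo)&(P[:,2]<hi)&(abs(P[:,0]-532)<110)&(P[:,1]>-90)&(P[:,1]<110)]
        if len(q):
            d=np.hypot(q[:,0]-532,q[:,1]-10.5);i=d.argmin();print(f,lo,hi,len(q),"nearest",q[i].round(),d[i].round(), "maxy at x 490-575",q[abs(q[:,0]-532)<43][:,1].max(initial=-999).round())
```

```text
w1 40 80 1081 nearest [532. -38.  47.] 48.0 maxy at x 490-575 -37.0
w1 80 120 1128 nearest [532. -38.  82.] 48.0 maxy at x 490-575 -38.0
w1 120 170 2553 nearest [516. -38. 121.] 51.0 maxy at x 490-575 -38.0
w1 170 260 8552 nearest [518. -46. 184.] 58.0 maxy at x 490-575 -39.0
w1 260 500 10008 nearest [458. -26. 295.] 82.0 maxy at x 490-575 -999.0
s1 40 80 788 nearest [527. -37.  44.] 47.0 maxy at x 490-575 -37.0
s1 80 120 755 nearest [531. -36. 109.] 47.0 maxy at x 490-575 -36.0
s1 120 170 821 nearest [529. -38. 156.] 49.0 maxy at x 490-575 -38.0
s1 170 260 874 nearest [525. -38. 179.] 49.0 maxy at x 490-575 -38.0
s1 260 500 494 nearest [447. -12. 265.] 87.0 maxy at x 490-575 -999.0
scene0 40 80 782 nearest [532. -37.  76.] 48.0 maxy at x 490-575 -37.0
scene0 80 120 805 nearest [523. -37. 117.] 48.0 maxy at x 490-575 -36.0
scene0 120 170 1079 nearest [537. -37. 137.] 48.0 maxy at x 490-575 -37.0
scene0 170 260 1331 nearest [527. -36. 176.] 47.0 maxy at x 490-575 -36.0
scene0 260 500 330 nearest [624.  41. 358.] 97.0 maxy at x 490-575 -999.0
```

Printer wall stands at y = −37, so I'll offset the grasp 5 mm toward +y. First yaw +1.0 rad and descend in the clear, then go over the head.

```bash
python3 -m jog '[[[0.1,0.05,-0.1],[0,0,0.06],-1],[[0.2,0.1,-0.2],[0,0,0.12],-1],[[0.3,0.1,-0.4],[0,0,0.18],-1],[[0.4,0.15,-0.6],[0,0,0.24],-1],[[0.5,0.2,-0.8],[0,0,0.3],-1],[[0.6,0.2,-1],[0,0,0.36],-1],[[0.6,0.2,-1],[0,0,0.42],-1],[[0.6,0.2,-1],[0,0,0.477],-1],[[0.6,0.2,-1],[0,0,0.477],-1]]'
python3 -m jog '[[[0.13,-0.07,-0.2],[0,0,0],-1],[[0.26,-0.14,-0.4],[0,0,0],-1],[[0.4,-0.21,-0.55],[0,0,0],-1],[[0.53,-0.32,-0.7],[0,0,0],-1],[[0.53,-0.32,-0.7],[0,0,0],-1],[[0.53,-0.32,-0.7],[0,0,0],-1]]'
python3 - <<'E'
from h import *
s=read_state();print(s["position"],s["joints"].round(2) if hasattr(s["joints"],"round") else s["joints"])
from scipy.spatial.transform import Rotation as Ro
y=Ro.from_quat(s["ee_rot"]).as_matrix()[:,1];print("closing ang",np.arctan2(y[1],y[0])%np.pi)
w=get_image("wrist");np.savez("w2.npz",**w);save("pics/w2.png",w["frame"])
P=pts(w);rect(P,28,42,(532,12),45,lab="head top")
I=w["frame"].astype(int);rect(P,28,42,(532,12),45,(I[...,0]>150)&(I[...,1]>150),lab="label")
E
```

```text
clock: 3.6
position: [479.5, 45.5, 131.1]
ee_rot: [-0.647, 0.762, 0.0, -0.0]
contact_force: [0.1, 0.2, -0.8]
gripper_width: 85.5
grasp_force: 0.0
clock: 4.2
position: [532.3, 14.1, 61.3]
ee_rot: [-0.647, 0.763, 0.0, -0.0]
contact_force: [-0.5, -0.4, 0.3]
gripper_width: 85.6
grasp_force: 0.0
[532.33216502  14.1335617   61.30062863] [ 0.33  0.42 -0.43  0.   -0.72 -0.5 ]
closing ang 2.9774046933314446
head top none
label none
```

View pics/w2.png

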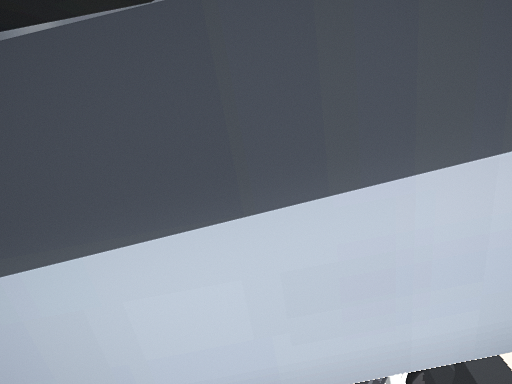

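The wrist camera is on the printer side, so the view is blocked by the printer. I'll back off and turn half a turn (same grasp, joint 6 stays in range) to put the camera on the free side.

```bash
python3 -m jog '[[[-0.13,0.11,0.15],[0,0,0],-1],[[-0.27,0.21,0.3],[0,0,0],-1],[[-0.4,0.32,0.3],[0,0,0.05],-1],[[-0.53,0.4,0.3],[0,0,0.12],-1],[[-0.53,0.4,0.3],[0,0,0.19],-1],[[-0.53,0.4,0.3],[0,0,0.26],-1],[[-0.53,0.4,0.3],[0,0,0.33],-1],[[-0.53,0.4,0.3],[0,0,0.4],-1],[[-0.53,0.4,0.3],[0,0,0.47],-1],[[-0.53,0.4,0.3],[0,0,0.54],-1],[[-0.53,0.4,0.3],[0,0,0.61],-1],[[-0.53,0.4,0.3],[0,0,0.68],-1],[[-0.53,0.4,0.3],[0,0,0.75],-1],[[-0.53,0.4,0.3],[0,0,0.75],-1]]'
python3 -m jog '[[[0,0,0],[0,0,0.07],-1],[[0,0,0],[0,0,0.14],-1],[[0,0,0],[0,0,0.21],-1],[[0,0,0],[0,0,0.28],-1],[[0,0,0],[0,0,0.35],-1],[[0,0,0],[0,0,0.42],-1],[[0,0,0],[0,0,0.49],-1],[[0,0,0],[0,0,0.56],-1],[[0,0,0],[0,0,0.63],-1],[[0,0,0],[0,0,0.7],-1],[[0,0,0],[0,0,0.75],-1],[[0,0,0],[0,0,0.75],-1]]'
python3 -m jog '[[[0.13,-0.1,-0.07],[0,0,0],-1],[[0.26,-0.2,-0.14],[0,0,0],-1],[[0.4,-0.3,-0.22],[0,0,0],-1],[[0.53,-0.4,-0.3],[0,0,0],-1],[[0.53,-0.4,-0.3],[0,0,0],-1],[[0.53,-0.4,-0.3],[0,0,0],-1]]'
python3 - <<'E'
from h import *
from scipy.spatial.transform import Rotation as Ro
s=read_state();print(s["position"],s["joints"])
y=Ro.from_quat(s["ee_rot"]).as_matrix()[:,1];print("closing ang",np.arctan2(y[1],y[0])%np.pi)
w=get_image("wrist");np.savez("w2.npz",**w);save("pics/w3.png",w["frame"])
P=pts(w);rect(P,28,42,(532,12),45,lab="head top")
I=w["frame"].astype(int);rect(P,28,42,(532,12),45,(I[...,0]>150)&(I[...,1]>150),lab="label")
E
```

```text
clock: 5.65
position: [479.5, 55.4, 92.5]
ee_rot: [0.997, -0.081, 0.001, -0.001]
contact_force: [0.4, -0.5, 0.5]
gripper_width: 85.5
grasp_force: 0.0
clock: 6.85
position: [479.5, 55.2, 92.0]
ee_rot: [0.763, 0.647, 0.001, 0.0]
contact_force: [0.2, -0.3, -0.3]
gripper_width: 85.4
grasp_force: 0.0
clock: 7.45
position: [532.4, 14.8, 61.1]
ee_rot: [0.762, 0.647, -0.0, -0.0]
contact_force: [-0.2, -1.4, 0.4]
gripper_width: 85.2
grasp_force: 0.0
[532.37035838  14.76397444  61.11900208] [ 3.32403241e-01  4.20420220e-01 -4.31663284e-01 -1.78521458e-04
 -7.19426994e-01  2.64586669e+00]
closing ang 2.9781355309807362
head top 5249 c [533.5  10.7] size [64.4 45.1] long axis ang 1.413 medz 33.5
label 2723 c [532.7  10.6] size [48. 32.] long axis ang 1.414 medz 34.1
```

View pics/w3.png

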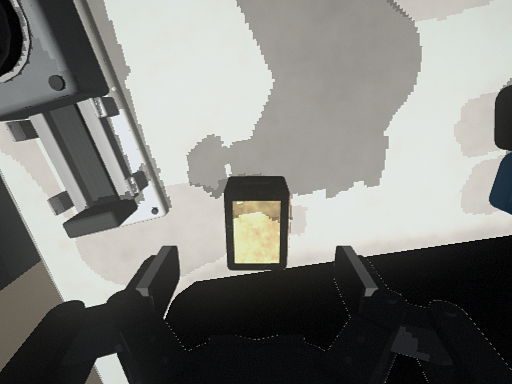

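The head sits centred between the open fingers (label at (257,232)), at (533,10.7), 1.413 rad, which confirms the estimate. Descend and grip.

```bash
python3 -m jog '[[[0,0,-0.15],[0,0,0],-1],[[0,0,-0.3],[0,0,0],-1],[[0,0,-0.45],[0,0,0],-1],[[0,0,-0.59],[0,0,0],-1],[[0,0,-0.59],[0,0,0],-1]]'
python3 -m jog '[[[0,0,0],[0,0,0],1],[[0,0,0],[0,0,0],1],[[0,0,0],[0,0,0],1],[[0,0,0],[0,0,0],1],[[0,0,0],[0,0,0],1],[[0,0,0],[0,0,0],1],[[0,0,0],[0,0,0],1],[[0,0,0],[0,0,0],1]]'
```

```text
clock: 8.0
position: [531.0, 15.1, 1.2]
ee_rot: [0.762, 0.648, -0.002, -0.001]
contact_force: [-0.3, 0.1, 0.1]
gripper_width: 85.7
grasp_force: 0.0
clock: 8.8
position: [533.5, 15.4, 3.5]
ee_rot: [0.762, 0.648, 0.001, 0.001]
contact_force: [-1.6, 1.7, 7.5]
gripper_width: 42.8
grasp_force: 62.7
```

```bash
python3 -m jog '[[[0,0,0.2],[0,0,0],1],[[0,0,0.4],[0,0,0],1],[[0,0.03,0.57],[0,0,0],1],[[-0.2,0.1,0.58],[0,0,0],1],[[-0.4,0.2,0.58],[0,0,0.03],1],[[-0.6,0.35,0.58],[0,0,0.06],1],[[-0.8,0.5,0.58],[0,0,0.09],1],[[-1,0.65,0.58],[0,0,0.121],1],[[-1,0.65,0.58],[0,0,0.121],1],[[-1,0.65,0.58],[0,0,0.121],1]]'
cat > m2.py <<'E'
from h import *
import sys
from scipy.spatial.transform import Rotation as Ro
s=read_state();print(s["clock"],s["position"],s["joints"][5],s["gripper_width"],s["grasp_force"])
y=Ro.from_quat(s["ee_rot"]).as_matrix()[:,1];print("closing ang",np.arctan2(y[1],y[0])%np.pi)
for c in ["wrist","scene"]:
    w=get_image(c);np.savez(sys.argv[1]+c+".npz",**w)
    if c=="wrist":save("pics/"+sys.argv[1]+".png",w["frame"])
    P=pts(w);I=w["frame"].astype(int);hz=float(sys.argv[2]);print(c)
    rect(P,hz-6,hz+6,(425,77),60,(I[...,0]>140)&(I[...,1]>140),lab="label")
    rect(P,hz-6,hz+6,(425,77),60,lab="head top")
    rect(P,47,57,(417,146),50,lab="housing top");rect(P,84,100,(417,151),35,lab="bar top")
    rect(P,7,15,(425,100),120,lab="base");rect(P,38,48,(428,37),35,lab="jaw top")
E
python3 m2.py m2 92
```

```text
clock: 9.8
position: [432.4, 80.2, 60.4]
ee_rot: [0.673, 0.739, 0.0, 0.0]
contact_force: [-1.0, 0.9, -0.4]
gripper_width: 42.9
grasp_force: 61.9
9.8 [432.39046203  80.22282274  60.42388774] 2.679301519165814 42.8657397176256 61.91526174545288
closing ang 0.09312039404824825
wrist
label 1923 c [435.   65.4] size [32.2 29.7] long axis ang 0.058 medz 91.0
head top 10247 c [434.1  75.6] size [70.8 64.2] long axis ang 0.1 medz 90.6
housing top 6833 c [418.5 146.5] size [65.8 67.2] long axis ang 1.664 medz 50.8
bar top 4030 c [417.8 152.1] size [14.2 46.2] long axis ang 1.652 medz 92.1
base 521 c [396.   72.9] size [11.5 40.5] long axis ang 1.666 medz 10.8
jaw top none
scene
label none
head top 210 c [431.6  90.7] size [35.6 55.2] long axis ang 3.069 medz 91.5
housing top 323 c [415.9 146. ] size [66.7 69.9] long axis ang 1.635 medz 51.7
bar top 131 c [416.2 151.8] size [15.9 45.5] long axis ang 1.644 medz 92.6
base 195 c [393.6  71.2] size [ 22.4 106.6] long axis ang 1.782 medz 11.4
jaw top 34 c [416.2  37.6] size [17.5 11.7] long axis ang 0.044 medz 45.1
```

View pics/m2.png

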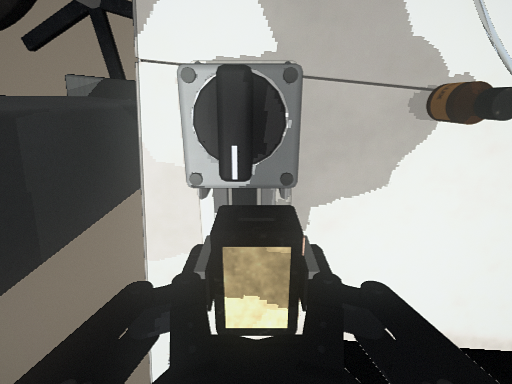

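The head is held level and squarely: its top is around (257,270) with the label showing. The housing top spans (180–300, 65–187), and the knob's white line points to the nest. I measure the head's lateral centre against the housing from the same picture.

Run:
```python
from h import *
P=pts(dict(np.load("m2wrist.npz")))
a=1.665;ex=-np.array([np.cos(a),np.sin(a)]);ey=np.array([-ex[1],ex[0]])
rect(P,84,97,(432,100),17,lab="head end")
m=(P[...,2]>84)&(P[...,2]<97);d=P[...,:2]-[417.8,152.0];X=d@ex;Y=d@ey
for lo,hi in [(43,46),(46,50),(50,55),(55,60)]:
    k=m&(X>lo)&(X<hi)&(abs(Y)<40);print(lo,np.percentile(Y[k],[1,99]).round(1),Y[k].mean().round(1) if k.any() else "")
print("head min x",np.percentile(X[m&(X>30)&(abs(Y)<30)],[0.3]))
k=(P[...,2]>47)&(P[...,2]<57)&(abs(X)<60)&(abs(Y)<50);print("housing Y",np.percentile(Y[k],[.5,99.5]),"X",np.percentile(X[k],[.5,99.5]))
k=(P[...,2]>84)&(abs(X)<28)&(abs(Y)<12);print("bar Y",np.percentile(Y[k],[1,99]),"X",np.percentile(X[k],[.5,99.5]))
t=(np.array([432.6,80.2])-[417.8,152.0]);print("TCP in fixture",t@ex,t@ey)
print("ex,ey",ex,ey)
# lips/jaw from first picture
P=pts(dict(np.load("w1.npz")));d=P[...,:2]-[417.8,152.0];X=d@ex;Y=d@ey
k=(P[...,2]>28)&(P[...,2]<36)&(X>41)&(X<106)&(abs(Y)<40);print("lips Y",np.percentile(Y[k&(Y>15)],[2,50,98]),np.percentile(Y[k&(Y<-15)],[2,50,98]))
k=(P[...,2]>38)&(P[...,2]<48)&(X>95)&(abs(Y)<25)&(X<135);print("jaw X",np.percentile(X[k],[1,99]),"Y",np.percentile(Y[k],[1,99]))
```

```text
head end 3154 c [432.5  95.5] size [33.6 24.6] long axis ang 0.113 medz 90.4
43 [-9.4 26.6] 8.7
46 [-11.9  30. ] 8.8
50 [-12.2  31.3] 9.3
55 [-12.2  31.6] 9.3
head min x [45.78478274]
housing Y [-32.23702987  32.77834999] X [-27.93990301  38.61005946]
bar Y [-6.62453653  8.88687281] X [-22.66033926  21.82165733]
TCP in fixture 72.87380017295393 7.98055438878653
ex,ey [ 0.0940644  -0.99556611] [0.99556611 0.0940644 ]
lips Y [25.23724585 26.94921479 30.67069932] [-31.56535173 -28.42431184 -25.49915895]
jaw X [107.89733412 119.72825552] Y [-18.07055562  16.98068225]
```

Relative to the housing in the same picture, the head needs −9.1 mm across and −3 mm along, so a world shift of (−9.3, +2.1). I lower in stages, watching the force.

```bash
python3 -m jog '[[[-0.05,0.01,0],[0,0,0],1],[[-0.093,0.021,0],[0,0,0],1],[[-0.093,0.021,-0.08],[0,0,0],1],[[-0.093,0.021,-0.16],[0,0,0],1],[[-0.093,0.021,-0.2],[0,0,0],1],[[-0.093,0.021,-0.24],[0,0,0],1],[[-0.093,0.021,-0.27],[0,0,0],1],[[-0.093,0.021,-0.27],[0,0,0],1],[[-0.093,0.021,-0.27],[0,0,0],1]]'
python3 -m jog '[[[0,0,-0.02],[0,0,0],1],[[0,0,-0.04],[0,0,0],1],[[0,0,-0.06],[0,0,0],1],[[0,0,-0.06],[0,0,0],1],[[0,0,-0.06],[0,0,0],1]]'
```

```text
clock: 10.8
position: [423.4, 82.2, 33.3]
ee_rot: [0.674, 0.739, 0.0, 0.0]
contact_force: [0.3, 0.4, -0.8]
gripper_width: 43.0
grasp_force: 61.9
clock: 11.3
position: [423.3, 82.1, 27.2]
ee_rot: [0.674, 0.739, -0.0, -0.0]
contact_force: [0.7, 0.1, -1.4]
gripper_width: 43.3
grasp_force: 61.9
```

```bash
python3 -m jog '[[[0,0,-0.008],[0,0,0],1],[[0,0,-0.014],[0,0,0],1],[[0,0,-0.014],[0,0,0],1],[[0,0,-0.014],[0,0,0],1]]'; python3 m2.py m3 56 | grep -v -e base -e bar
```

```text
clock: 11.7
position: [423.3, 82.1, 25.9]
ee_rot: [0.674, 0.739, -0.0, 0.0]
contact_force: [-0.7, -0.6, -0.8]
gripper_width: 43.4
grasp_force: 61.9
11.7 [423.3121274   82.131173    25.90313032] 2.66278079279911 43.43042838015885 61.91545844078064
closing ang 0.09249843174411973
wrist
label 3277 c [425.   77.2] size [32.  49.2] long axis ang 1.646 medz 56.5
head top 10410 c [424.7  77.4] size [70.2 64.4] long axis ang 0.078 medz 56.0
housing top 4960 c [439.7 148.6] size [23.8 67.1] long axis ang 1.68 medz 50.8
jaw top none
scene
label 22 c [405.  122.4] size [11.5 16.3] long axis ang 2.575 medz 53.4
head top 265 c [420.3  99.9] size [37.3 71.7] long axis ang 2.542 medz 56.4
housing top 259 c [403.1 141.1] size [40.5 75.7] long axis ang 1.696 medz 51.8
jaw top none
```

Head is at the nest (425,77), top at z 56. Release and lift.

```bash
python3 -m jog '[[[0,0,-0.005],[0,0,0],1],[[0,0,-0.005],[0,0,0],0],[[0,0,-0.005],[0,0,0],-0.5],[[0,0,-0.005],[0,0,0],-0.5],[[0,0,-0.005],[0,0,0],-0.5],[[0,0,-0.005],[0,0,0],-0.5],[[0,0,-0.005],[0,0,0],-0.5]]'
python3 -m jog '[[[0,0,0.1],[0,0,0],-0.5],[[0,0,0.3],[0,0,0],-0.5],[[0,0,0.6],[0,0,0],-0.5],[[0,0,0.9],[0,0,0],-0.5],[[0,0,1],[0,0,0],-0.5],[[0,0,1],[0,0,0],-0.5]]'; python3 m2.py m4 56
python3 - <<'E'
from h import *
w=dict(np.load("m4wrist.npz"));save("pics/m4.png",w["frame"])
E
```

```text
clock: 12.5
position: [423.3, 82.1, 25.4]
ee_rot: [0.674, 0.739, 0.0, 0.0]
contact_force: [0.0, 0.6, -0.1]
gripper_width: 63.7
grasp_force: 0.0
clock: 13.1
position: [424.2, 82.7, 127.3]
ee_rot: [0.674, 0.739, 0.002, 0.001]
contact_force: [-0.8, -0.4, -0.5]
gripper_width: 64.2
grasp_force: 0.0
13.1 [424.15947621  82.66730157 127.25795347] 2.6627559728413956 64.18689155057264 0.0
closing ang 0.09254853666975683
wrist
label 1961 c [425.  77.] size [32.4 48.4] long axis ang 1.637 medz 56.1
head top 3607 c [425.5  77.7] size [45.1 63.3] long axis ang 1.658 medz 55.5
housing top 3759 c [418.6 146.2] size [65.7 67.1] long axis ang 1.664 medz 50.8
bar top 1614 c [418.  152.3] size [13.9 45.2] long axis ang 1.65 medz 92.1
base 310 c [414.6 183.7] size [67.8  2.8] long axis ang 0.093 medz 10.7
jaw top 262 c [429.2  36.5] size [34.8  8.1] long axis ang 0.087 medz 43.7
scene
label 186 c [427.1  73.4] size [37.4 47.5] long axis ang 1.695 medz 57.1
head top 384 c [423.   77.1] size [44.7 65.1] long axis ang 1.669 medz 56.5
housing top 352 c [415.7 141.1] size [66.6 77.5] long axis ang 1.633 medz 52.0
bar top 130 c [416.1 152.6] size [15.6 45.5] long axis ang 1.664 medz 92.3
base 141 c [396.7  59.9] size [22.7 81.1] long axis ang 1.774 medz 11.3
jaw top none
```

View pics/m4.png

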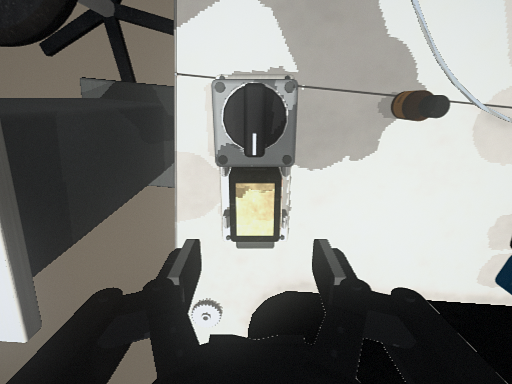

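The head lies flat in the nest (centred at (257,208), label fully visible), with the jaw open beyond it and the bar's white line toward the nest. Now move over the knob, set about 40 mm opening and lower to TCP z 63.

```bash
python3 -m jog '[[[-0.01,0.15,0],[0,0,0],0.1],[[-0.03,0.35,0],[0,0,0],0.1],[[-0.05,0.55,0],[0,0,0],0.1],[[-0.063,0.7,0],[0,0,-0.006],0.1],[[-0.063,0.7,0],[0,0,-0.006],0.1],[[-0.063,0.7,0],[0,0,-0.006],0.1]]'
python3 - <<'E'
from h import *
s=read_state();print(s["position"],s["gripper_width"])
P=pts(get_image("wrist"));rect(P,84,100,(417,151),35,lab="bar");rect(P,47,57,(417,146),50,lab="housing")
E
python3 -m jog '[[[0,0,-0.15],[0,0,0],0.1],[[0,0,-0.3],[0,0,0],0.1],[[0,0,-0.45],[0,0,0],0.1],[[0,0,-0.55],[0,0,0],0.1],[[0,0,-0.62],[0,0,0],0.1],[[0,0,-0.62],[0,0,0],0.1],[[0,0,-0.62],[0,0,0],0.1]]'
python3 -m jog '[[[0,0,0],[0,0,0],0.4],[[0,0,0],[0,0,0],0.6],[[0,0,0],[0,0,0],0.6],[[0,0,0],[0,0,0],0.6],[[0,0,0],[0,0,0],0.6]]'
```

```text
clock: 13.8
position: [416.2, 151.6, 124.1]
ee_rot: [0.678, 0.735, -0.002, -0.0]
contact_force: [0.4, 0.1, -0.9]
gripper_width: 38.3
grasp_force: 0.0
[416.18978835 151.6046736  124.13258693] 38.30125186899042
bar 1199 c [417.9 152.7] size [13.9 45.4] long axis ang 1.653 medz 92.0
housing 2759 c [418.4 146.6] size [65.8 67.6] long axis ang 1.667 medz 50.9
clock: 14.55
position: [417.3, 152.1, 63.6]
ee_rot: [0.678, 0.735, 0.0, 0.0]
contact_force: [0.2, 0.3, 0.0]
gripper_width: 38.4
grasp_force: 0.0
clock: 15.05
position: [417.0, 152.2, 63.6]
ee_rot: [0.678, 0.735, 0.0, 0.0]
contact_force: [0.2, 0.0, 0.2]
gripper_width: 16.8
grasp_force: 0.0
```

```bash
python3 -m jog '[[[0,0,0],[0,0,0],0.64],[[0,0,0],[0,0,0],0.64],[[0,0,0],[0,0,0],0.64]]'
python3 -m jog '[[[0,0,0],[0,0,0],0.66],[[0,0,0],[0,0,0],0.66],[[0,0,0],[0,0,0],0.66]]'
python3 -m jog '[[[0,0,0],[0,0,0],0.67],[[0,0,0],[0,0,0],0.67],[[0,0,0],[0,0,0],0.67]]'
python3 -c "
from bench import *
s=read_state();print(s['wrist_torque'],s['contact_force'],s['grasp_force'])"
```

```text
clock: 15.35
position: [417.0, 152.1, 63.4]
ee_rot: [0.678, 0.735, -0.0, 0.0]
contact_force: [-0.3, -0.4, -0.2]
gripper_width: 15.3
grasp_force: 0.0
clock: 15.65
position: [417.0, 152.1, 63.4]
ee_rot: [0.678, 0.735, -0.0, 0.0]
contact_force: [0.0, 0.4, -0.3]
gripper_width: 14.7
grasp_force: 0.0
clock: 15.95
position: [416.9, 152.1, 63.4]
ee_rot: [0.678, 0.735, -0.0, -0.0]
contact_force: [-1.2, 0.3, 0.1]
gripper_width: 14.0
grasp_force: 0.3
[0.01875833 0.19049773 0.00160765] [-1.17693144  0.2892015   0.10225387] 0.31125789508223534
```

```bash
for i in 1; do python3 -m jog '[[[0,0,0],[0,0,0],0.68],[[0,0,0],[0,0,0],0.68],[[0,0,0],[0,0,0],0.68]]'; done
python3 -m jog '[[[0,0,0],[0,0,0],0.69],[[0,0,0],[0,0,0],0.69],[[0,0,0],[0,0,0],0.69]]'
python3 -c "
from bench import *
s=read_state();print(s['wrist_torque'],s['contact_force'],s['grasp_force'])"
```

```text
clock: 16.25
position: [416.8, 152.0, 63.4]
ee_rot: [0.678, 0.735, -0.0, -0.0]
contact_force: [-1.2, 0.1, 0.1]
gripper_width: 13.9
grasp_force: 9.4
clock: 16.55
position: [416.9, 152.1, 63.4]
ee_rot: [0.678, 0.735, -0.0, -0.0]
contact_force: [-1.6, 0.7, 2.0]
gripper_width: 13.3
grasp_force: 21.2
[ 0.08853275  0.615468   -0.03906278] [-1.61995546  0.71400061  2.01765832] 21.17933750152588
```

The grip is about 21 N on the bar. Now I turn clockwise in 0.06 rad steps, logging the twist and stopping on the pull-ahead or excess force.

```bash
cat > chk.py <<'E'
from bench import read_state
import numpy as np,sys
from scipy.spatial.transform import Rotation as Ro
s=read_state();y=Ro.from_quat(s["ee_rot"]).as_matrix()[:,1]
a=np.arctan2(y[1],y[0]);a=(a-0.08+np.pi/2)%np.pi-np.pi/2
f=s["contact_force"];tz=s["wrist_torque"][2]
print(round(s["clock"],2),"yaw",round(a,3),"tz",round(tz,3),"grip",round(s["grasp_force"],1),"w",round(s["gripper_width"],1),"F",np.round(f,1),"pos",np.round(s["position"],1))
sys.exit(int(tz<-0.07 or s["grasp_force"]>40 or np.linalg.norm(f)>20))
E
R='python3 -m jog'; 
$R '[[[0,0,0],[0,0,-0.014],0.692],[[0,0,0],[0,0,-0.029],0.692],[[0,0,0],[0,0,-0.029],0.692]]' >/dev/null; python3 chk.py && 
$R '[[[0,0,0],[0,0,-0.014],0.692],[[0,0,0],[0,0,-0.029],0.692],[[0,0,0],[0,0,-0.029],0.692]]' >/dev/null; python3 chk.py && 
$R '[[[0,0,0],[0,0,-0.014],0.692],[[0,0,0],[0,0,-0.029],0.692],[[0,0,0],[0,0,-0.029],0.692]]' >/dev/null; python3 chk.py
```

```text
16.85 yaw -0.062 tz -0.026 grip 23.6 w 13.7 F [-2.5  0.6  3. ] pos [416.9 152.   63.4]
17.15 yaw -0.122 tz 0.096 grip 23.7 w 13.7 F [-2.7  0.1  3. ] pos [416.9 152.   63.4]
17.45 yaw -0.184 tz 0.098 grip 23.7 w 14.0 F [-3.  -0.6  2.6] pos [416.9 152.   63.4]
```

```bash
R='python3 -m jog'; set -e
$R '[[[0,0,0],[0,0,-0.014],0.692],[[0,0,0],[0,0,-0.029],0.692],[[0,0,0],[0,0,-0.029],0.692]]' >/dev/null; python3 chk.py
$R '[[[0,0,0],[0,0,-0.014],0.692],[[0,0,0],[0,0,-0.029],0.692],[[0,0,0],[0,0,-0.029],0.692]]' >/dev/null; python3 chk.py
$R '[[[0,0,0],[0,0,-0.014],0.692],[[0,0,0],[0,0,-0.029],0.692],[[0,0,0],[0,0,-0.029],0.692]]' >/dev/null; python3 chk.py
$R '[[[0,0,0],[0,0,-0.014],0.692],[[0,0,0],[0,0,-0.029],0.692],[[0,0,0],[0,0,-0.029],0.692]]' >/dev/null; python3 chk.py
$R '[[[0,0,0],[0,0,-0.014],0.692],[[0,0,0],[0,0,-0.029],0.692],[[0,0,0],[0,0,-0.029],0.692]]' >/dev/null; python3 chk.py
$R '[[[0,0,0],[0,0,-0.014],0.692],[[0,0,0],[0,0,-0.029],0.692],[[0,0,0],[0,0,-0.029],0.692]]' >/dev/null; python3 chk.py
$R '[[[0,0,0],[0,0,-0.014],0.692],[[0,0,0],[0,0,-0.029],0.692],[[0,0,0],[0,0,-0.029],0.692]]' >/dev/null; python3 chk.py
```

```text
17.75 yaw -0.244 tz -0.077 grip 23.8 w 14.0 F [-2.6 -0.2  2.7] pos [416.9 152.   63.4]
```

```bash
R='python3 -m jog'
$R '[[[0,0,0],[0,0,-0.01],0.692],[[0,0,0],[0,0,-0.02],0.692],[[0,0,0],[0,0,-0.02],0.692]]' >/dev/null; python3 chk.py
$R '[[[0,0,0],[0,0,-0.01],0.692],[[0,0,0],[0,0,-0.02],0.692],[[0,0,0],[0,0,-0.02],0.692]]' >/dev/null; python3 chk.py
```

```text
18.05 yaw -0.285 tz 0.165 grip 23.8 w 13.7 F [-3.6 -1.   2.4] pos [416.9 152.   63.4]
18.35 yaw -0.328 tz 0.044 grip 23.9 w 13.6 F [-4.5 -0.4  3.2] pos [416.8 152.   63.4]
```

```bash
R='python3 -m jog'; sed -i 's/tz<-0.07/tz<-0.12/' chk.py; set -e
$R '[[[0,0,0],[0,0,-0.012],0.692],[[0,0,0],[0,0,-0.024],0.692],[[0,0,0],[0,0,-0.024],0.692]]' >/dev/null; python3 chk.py
$R '[[[0,0,0],[0,0,-0.012],0.692],[[0,0,0],[0,0,-0.024],0.692],[[0,0,0],[0,0,-0.024],0.692]]' >/dev/null; python3 chk.py
$R '[[[0,0,0],[0,0,-0.012],0.692],[[0,0,0],[0,0,-0.024],0.692],[[0,0,0],[0,0,-0.024],0.692]]' >/dev/null; python3 chk.py
$R '[[[0,0,0],[0,0,-0.012],0.692],[[0,0,0],[0,0,-0.024],0.692],[[0,0,0],[0,0,-0.024],0.692]]' >/dev/null; python3 chk.py
```

```text
18.65 yaw -0.378 tz 0.027 grip 23.9 w 13.6 F [-4.  -1.3  4.2] pos [416.8 152.   63.4]
18.95 yaw -0.428 tz 0.149 grip 24.0 w 13.7 F [-4.8 -0.3  5. ] pos [416.9 152.1  63.4]
19.25 yaw -0.479 tz 0.063 grip 24.0 w 14.0 F [-5.1 -0.5  4.5] pos [416.9 152.   63.4]
19.55 yaw -0.529 tz 0.179 grip 24.0 w 13.7 F [-5.7 -0.7  5. ] pos [416.9 152.1  63.4]
```

Run:
```python
from h import *
a=1.665;ex=-np.array([np.cos(a),np.sin(a)]);ey=np.array([-ex[1],ex[0]])
for c in ["wrist","scene","side"]:
    w=get_image(c);P=pts(w);d=P[...,:2]-[417.8,152.0];X=d@ex;Y=d@ey
    k=(P[...,2]>40)&(P[...,2]<47)&(X>95)&(abs(Y)<22)&(X<130)
    print(c,k.sum(),np.percentile(X[k],[2,50,98]) if k.any() else "")
    if c=="wrist":save("pics/k1.png",w["frame"])
```

```text
wrist 2 [118.99885351 119.17516077 119.35146804]
scene 29 [105.11177567 117.15896162 119.94304741]
side 43 [105.69358282 117.60148103 120.66541869]
```

Both scene and side cameras can see the jaw top (far edge at about 120, i.e. still open), so I add that to the step check.

```bash
cat > tmp.py <<'E'
from h import *
def jaw(c):
    a=1.665;ex=-np.array([np.cos(a),np.sin(a)]);ey=np.array([-ex[1],ex[0]])
    P=pts(get_image(c));d=P[...,:2]-[417.8,152.0];X=d@ex;Y=d@ey
    k=(P[...,2]>40)&(P[...,2]<47)&(X>107)&(abs(Y)<22)&(X<130)
    return (k.sum(),*np.percentile(X[k],[50,95]).round(1)) if k.sum()>3 else None
E
mv() { :; }; mv; cp tmp.py jawm.py
sed -i 's/^print(/from jawm import jaw\nprint("jaw",jaw("side"),jaw("scene"));print(/; s/tz<-0.12/tz<-0.18/' chk.py
R='python3 -m jog'; set -e
$R '[[[0,0,0],[0,0,-0.012],0.692],[[0,0,0],[0,0,-0.024],0.692],[[0,0,0],[0,0,-0.024],0.692]]' >/dev/null; python3 chk.py
$R '[[[0,0,0],[0,0,-0.012],0.692],[[0,0,0],[0,0,-0.024],0.692],[[0,0,0],[0,0,-0.024],0.692]]' >/dev/null; python3 chk.py
$R '[[[0,0,0],[0,0,-0.012],0.692],[[0,0,0],[0,0,-0.024],0.692],[[0,0,0],[0,0,-0.024],0.692]]' >/dev/null; python3 chk.py
```

```text
jaw (np.int64(40), np.float64(117.8), np.float64(122.5)) (np.int64(24), np.float64(117.0), np.float64(120.2))
20.0 yaw -0.58 tz 0.008 grip 24.0 w 13.3 F [-5.6 -0.2  4.8] pos [416.9 152.   63.4]
jaw (np.int64(33), np.float64(117.3), np.float64(121.3)) (np.int64(27), np.float64(116.7), np.float64(118.8))
20.4 yaw -0.63 tz -0.124 grip 24.0 w 13.8 F [-5.3 -0.1  5.3] pos [416.8 152.1  63.4]
jaw (np.int64(31), np.float64(118.4), np.float64(122.1)) (np.int64(26), np.float64(116.2), np.float64(120.8))
20.8 yaw -0.681 tz -0.054 grip 24.1 w 13.6 F [-5.4 -0.9  5.2] pos [416.9 152.1  63.4]
```

```bash
R='python3 -m jog'; set -e
$R '[[[0,0,0],[0,0,-0.012],0.692],[[0,0,0],[0,0,-0.024],0.692],[[0,0,0],[0,0,-0.024],0.692]]' >/dev/null; python3 chk.py
$R '[[[0,0,0],[0,0,-0.012],0.692],[[0,0,0],[0,0,-0.024],0.692],[[0,0,0],[0,0,-0.024],0.692]]' >/dev/null; python3 chk.py
$R '[[[0,0,0],[0,0,-0.012],0.692],[[0,0,0],[0,0,-0.024],0.692],[[0,0,0],[0,0,-0.024],0.692]]' >/dev/null; python3 chk.py
```

```text
jaw (np.int64(36), np.float64(118.1), np.float64(121.6)) (np.int64(26), np.float64(117.1), np.float64(119.5))
21.2 yaw -0.731 tz -0.063 grip 24.1 w 13.7 F [-4.3 -0.1  5.3] pos [416.8 152.1  63.4]
jaw (np.int64(35), np.float64(118.1), np.float64(120.7)) (np.int64(26), np.float64(116.7), np.float64(120.2))
21.6 yaw -0.781 tz -0.035 grip 24.0 w 13.8 F [-6.2 -0.5  5.5] pos [416.8 152.   63.4]
jaw (np.int64(35), np.float64(117.3), np.float64(120.2)) (np.int64(25), np.float64(116.8), np.float64(119.7))
22.0 yaw -0.832 tz -0.219 grip 24.1 w 13.9 F [-4.  -0.9  4.4] pos [416.8 152.   63.4]
```

The twist is now −0.22. Smaller steps from here.

```bash
R='python3 -m jog'
$R '[[[0,0,0],[0,0,-0.01],0.692],[[0,0,0],[0,0,-0.02],0.692],[[0,0,0],[0,0,-0.02],0.692]]' >/dev/null; python3 chk.py
$R '[[[0,0,0],[0,0,-0.01],0.692],[[0,0,0],[0,0,-0.02],0.692],[[0,0,0],[0,0,-0.02],0.692]]' >/dev/null; python3 chk.py
```

```text
jaw (np.int64(39), np.float64(116.3), np.float64(119.8)) (np.int64(26), np.float64(116.1), np.float64(118.9))
22.4 yaw -0.874 tz -0.234 grip 24.3 w 13.6 F [-5.3 -0.5  5.8] pos [416.8 152.1  63.4]
jaw (np.int64(35), np.float64(115.9), np.float64(119.0)) (np.int64(20), np.float64(115.6), np.float64(117.2))
22.8 yaw -0.915 tz -0.248 grip 24.2 w 13.9 F [-4.8 -0.5  4.5] pos [416.8 152.1  63.4]
```

The jaw is starting to move (117.5 → 115.8) with a steady −0.24, so the drop has begun.

```bash
R='python3 -m jog'
$R '[[[0,0,0],[0,0,-0.01],0.692],[[0,0,0],[0,0,-0.02],0.692],[[0,0,0],[0,0,-0.02],0.692]]' >/dev/null; python3 chk.py
$R '[[[0,0,0],[0,0,-0.01],0.692],[[0,0,0],[0,0,-0.02],0.692],[[0,0,0],[0,0,-0.02],0.692]]' >/dev/null; python3 chk.py
```

```text
jaw (np.int64(31), np.float64(115.8), np.float64(118.1)) (np.int64(25), np.float64(114.2), np.float64(117.1))
23.2 yaw -0.958 tz -0.334 grip 24.4 w 13.7 F [-5.5 -0.7  5.8] pos [416.8 152.   63.4]
jaw (np.int64(32), np.float64(114.2), np.float64(116.8)) (np.int64(23), np.float64(113.3), np.float64(115.7))
23.6 yaw -0.999 tz -0.157 grip 24.1 w 13.4 F [-5.  -0.9  4.7] pos [416.8 152.   63.4]
```

```bash
R='python3 -m jog'
$R '[[[0,0,0],[0,0,-0.008],0.692],[[0,0,0],[0,0,-0.015],0.692],[[0,0,0],[0,0,-0.015],0.692],[[0,0,0],[0,0,-0.015],0.692]]' >/dev/null; python3 chk.py; python3 chk.py
```

```text
jaw (np.int64(30), np.float64(114.0), np.float64(117.0)) (np.int64(24), np.float64(113.6), np.float64(116.3))
24.1 yaw -1.029 tz -0.06 grip 24.1 w 13.7 F [-5.8 -0.7  5.1] pos [416.9 152.   63.4]
jaw (np.int64(29), np.float64(114.1), np.float64(117.1)) (np.int64(22), np.float64(113.6), np.float64(116.0))
24.2 yaw -1.029 tz -0.011 grip 24.1 w 13.4 F [-5.  -0.5  5.1] pos [416.9 152.1  63.4]
```

```bash
R='python3 -m jog'
$R '[[[0,0,0],[0,0,-0.006],0.692],[[0,0,0],[0,0,-0.012],0.692],[[0,0,0],[0,0,-0.012],0.692],[[0,0,0],[0,0,-0.012],0.692]]' >/dev/null; python3 chk.py; python3 chk.py
```

```text
jaw (np.int64(35), np.float64(113.7), np.float64(117.9)) (np.int64(20), np.float64(113.0), np.float64(116.7))
24.7 yaw -1.054 tz -0.042 grip 24.1 w 13.8 F [-5.1  0.3  4.5] pos [416.8 152.   63.4]
jaw (np.int64(35), np.float64(114.7), np.float64(116.8)) (np.int64(20), np.float64(113.3), np.float64(116.7))
24.8 yaw -1.054 tz -0.074 grip 24.1 w 13.5 F [-4.9 -0.5  4.9] pos [416.8 152.   63.4]
```

The twist is about 0 and the jaw is steady, so the follower is in the free play. Release and rise.

```bash
python3 -m jog '[[[0,0,0],[0,0,0],0.66],[[0,0,0],[0,0,0],0.6],[[0,0,0],[0,0,0],0.3],[[0,0,0],[0,0,0],0.1],[[0,0,0],[0,0,0],0.1],[[0,0,0],[0,0,0],0.1],[[0,0,0],[0,0,0],0.1]]'
python3 -m jog '[[[0,0,0.1],[0,0,0],0.1],[[0,0,0.3],[0,0,0],0.1],[[0,0,0.6],[0,0,0],0.1],[[0,0,0.9],[0,0,0],0.1],[[0,0,1],[0,0,0],0.1],[[0,0,1],[0,0,0],0.1],[[0,0,1],[0,0,0],0.1]]'
python3 - <<'E'
from h import *
a=1.665;ex=-np.array([np.cos(a),np.sin(a)]);ey=np.array([-ex[1],ex[0]])
for c in ["wrist","scene","side"]:
    w=get_image(c);P=pts(w);d=P[...,:2]-[417.8,152.0];X=d@ex;Y=d@ey
    if c=="wrist":save("pics/f.png",w["frame"])
    k=(P[...,2]>40)&(P[...,2]<47)&(X>101)&(abs(Y)<22)&(X<130);h=(P[...,2]>52.5)&(P[...,2]<60)&(X>38)&(X<118)&(abs(Y)<28)
    print(c,"jaw",k.sum(),np.percentile(X[k],[2,50,97]) if k.any() else "","head X,Y",h.sum(),*( [np.percentile(X[h],[1,99]),np.percentile(Y[h],[1,99])] if h.any() else []))
    rect(P,52.5,60,(425,77),50,lab="head");rect(P,84,100,(417,151),35,lab="bar")
E
```

```text
clock: 25.6
position: [417.1, 152.2, 63.4]
ee_rot: [0.956, 0.294, 0.0, -0.0]
contact_force: [0.1, 1.0, -0.1]
gripper_width: 38.4
grasp_force: 0.0
clock: 26.3
position: [416.3, 151.8, 162.9]
ee_rot: [0.956, 0.294, -0.001, -0.0]
contact_force: [0.4, -0.5, 0.3]
gripper_width: 38.5
grasp_force: 0.0
wrist jaw 170 [109.12181723 112.1876862  115.2554925 ] head X,Y 2441 [ 40.64315966 102.27171586] [-20.62469233  21.41431103]
head 2428 c [424.6  80.8] size [43.9 63.4] long axis ang 1.663 medz 55.6
bar 826 c [418.5 152.3] size [45.3 13. ] long axis ang 0.592 medz 92.1
scene jaw 22 [108.51092956 114.11212642 115.98916151] head X,Y 351 [ 40.70930686 103.36526578] [-23.86519195  19.52586461]
head 337 c [422.7  79.4] size [44.1 64.8] long axis ang 1.654 medz 56.9
bar 137 c [415.  152.1] size [45.6 16.3] long axis ang 0.588 medz 92.2
side jaw 37 [102.99412568 113.25915591 116.47624183] head X,Y 134 [ 40.6416099  105.74040573] [-23.91440656  19.24325476]
head 71 c [425.   59.5] size [29.9 42.9] long axis ang 3.057 medz 58.1
bar 70 c [415.9 151.8] size [45.3 16.1] long axis ang 0.567 medz 91.7
```

View pics/f.png

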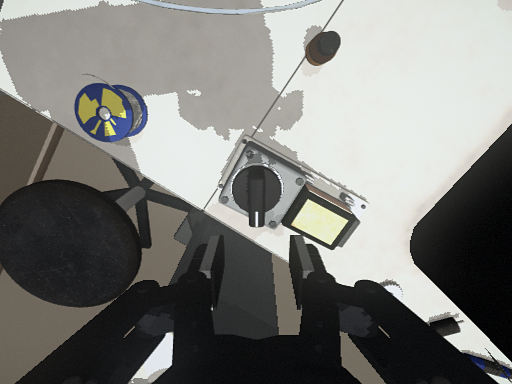

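The bar has turned about 1.06 rad, and the head (at (320,218)) has slid 3 mm against the housing with the jaw behind it. One check of the jaw travel, using the same camera before and after.

Run:
```python
from h import *
a=1.665;ex=-np.array([np.cos(a),np.sin(a)]);ey=np.array([-ex[1],ex[0]])
def r(w):
    P=pts(w);d=P[...,:2]-[417.8,152.0];X=d@ex;Y=d@ey
    k=(P[...,2]>40)&(P[...,2]<47)&(X>101)&(abs(Y)<16)&(X<130)
    hs=(P[...,2]>47)&(P[...,2]<57)&(X<39.5)&(X>-40)&(abs(Y)<33)
    return np.percentile(X[k],[90,95,98]).round(1),np.percentile(X[hs],1).round(1)
for f in ["w1.npz","m4wrist.npz"]:print(f,*r(dict(np.load(f))))
print("now",*r(get_image("wrist")));
for f in ["s1.npz","m4scene.npz"]:print(f,*r(dict(np.load(f))))
print("now",*r(get_image("scene")))
```

```text
w1.npz [118.8 119.3 119.7] -25.8
m4wrist.npz [119.3 119.5 119.7] -27.6
now [114.7 115.2 115.4] -27.4
s1.npz [118.4 119.4 121.8] -27.7
m4scene.npz [119.8 120.3 120.6] -27.6
now [116.5 117.2 117.7] -27.9
```

The wrist view gives about 4.4 mm with roughly 1 mm pixels. I repeat the earlier viewing pose exactly to compare like with like.

```bash
python3 -m jog '[[[0,-0.1,0],[0,0,0.07],0.1],[[0.01,-0.2,0],[0,0,0.14],0],[[0.02,-0.35,0],[0,0,0.21],-0.5],[[0.03,-0.5,-0.1],[0,0,0.28],-0.5],[[0.05,-0.6,-0.2],[0,0,0.35],-0.5],[[0.06,-0.7,-0.3],[0,0,0.42],-0.5],[[0.06,-0.7,-0.38],[0,0,0.49],-0.5],[[0.06,-0.7,-0.38],[0,0,0.506],-0.5],[[0.06,-0.7,-0.38],[0,0,0.506],-0.5],[[0.06,-0.7,-0.38],[0,0,0.506],-0.5]]'
python3 - <<'E'
from h import *
a=1.665;ex=-np.array([np.cos(a),np.sin(a)]);ey=np.array([-ex[1],ex[0]])
def r(w):
    P=pts(w);d=P[...,:2]-[417.8,152.0];X=d@ex;Y=d@ey
    k=(P[...,2]>40)&(P[...,2]<47)&(X>101)&(abs(Y)<16)&(X<130)
    hs=(P[...,2]>47)&(P[...,2]<52.5)&(X<39.5)&(X>-40)&(abs(Y)<33)
    h=(P[...,2]>53)&(P[...,2]<60)&(X>38)&(X<112)&(abs(Y)<16)
    return "jaw",np.percentile(X[k],[50,90,98]).round(1),"housing",np.percentile(X[hs],1).round(1),"head",np.percentile(X[h],[1,99]).round(1)
print("before",*r(dict(np.load("m4wrist.npz"))));
for i in range(3):print("now",*r(get_image("wrist")))
s=read_state();print(s["position"],s["contact_force"])
E
```

```text
clock: 27.55
position: [423.0, 82.1, 125.2]
ee_rot: [0.676, 0.737, -0.0, -0.0]
contact_force: [0.1, -0.2, 0.4]
gripper_width: 63.7
grasp_force: 0.0
before jaw [115.9 119.3 119.7] housing -27.6 head [ 44.1 105.6]
now jaw [111.7 114.3 114.7] housing -27.5 head [ 40.5 102.1]
now jaw [111.6 114.3 114.8] housing -27.6 head [ 40.6 102.1]
now jaw [111.6 114.4 114.9] housing -27.6 head [ 40.5 102.1]
[423.01319901  82.21989763 125.42916153] [-0.64556192 -0.54031269 -0.50275012]
```

The jaw travelled 5.0 mm and the head slid 3.5 mm onto the housing face. Handing in.

```bash
python3 -c "
from bench import *
print(job_done())"
```

```text
the job is handed in; nothing more can be done
None
```

The print head is clamped in the nest: the jaw closed by about 5.0 mm (measured by camera) and slid the head against the housing, the knob is released in its free play about 1.06 rad clockwise, and the job is handed in (no verdict was returned).

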